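Hang the bored spacer block on the rack by its bar

ROBOT

A 7-joint arm with a two-finger parallel gripper is mounted at the origin on the work surface. World frame = base frame: x ahead of the robot, y to its left, z up, the work surface at z = 0. Lengths are in m, angles in rad, forces in N, time in s.
With the tool pointing down it reaches from about 0.425 to 0.975 m from the base axis. Payload 16.7 kg.
Tool frame: the origin (TCP) lies on the front face of the gripper's body, between the roots of the fingers; the fingertips stand 73 mm ahead of it and the grasp point (between the pads) lies 54 mm ahead of it; z points along the fingers, y is the line along which they close (so a half turn about z gives the same grasp; the last joint's range is limited). The gripper opens to 85 mm and grips with 20 to 120 N. Pads are 22 mm wide; open, the fingers measure 114 mm over their backs; the gripper's body (76 mm by 85 mm) begins 54 mm behind the grasp point. The pads swing forward as they close: fully open they stand 13 mm farther back than shut.
Start: joints at [0.959, 0.426, 0.074, 1.606, -0.034, 1.111, -0.067], TCP at [0.301, -0.604, 0.304] pointing down, gripper open.
Joint ranges: [-2.85, 2.85], [-0.5, 2.14], [-1.23, 1.37], [0.21, 2.46], [-1.02, 4.16], [0.16, 2.05], [-2.73, 2.73]. Speed limits (rad/s): [1.89, 1.89, 2.39, 2.39, 3.01, 3.01, 3.01].

INTERFACE

Orientations are given as a unit quaternion [x, y, z, w].
In Python, from rig import telemetry, eyes, robot, nets gives the robot as it stands.
- The arm moves only by the shell command python3 -m jog 'ROWS' [FORCE]. ROWS is JSON, a list of rows, each a list of 7 numbers: the opening, from -1 (shut) to 1 (fully open), then the shift along the tool's x, y, z in cm, then the turn, a rotation vector about the tool's x, y, z in rad. A call has 1 to 8 rows; each row is the pose to reach, as a shift and turn from the pose commanded when the call began, along the tool's axes at that moment; what a row does not reach only later rows make up. A row lasts 1/10 s, in which the tool goes at most 50 mm and 8.59 degrees, less where a joint would pass 70% of its speed; a pose out of reach is approached as far as the arm can. A call with a gripper value outside its range is refused whole. The fingers move at their own pace and stop on an object; FORCE is the grip in N (left out, the last holds). Time passes only in rows, so rows that repeat a pose let the fingers close. It gives the time, the measured TCP pose, the force, the opening and the grip force at its end, in the units of the state.
- telemetry.state(): the state, without advancing time (a new reading comes with each control period).
- eyes.get_image(name): name is "side" or "top"; returns the picture (420x560x3 uint8, blue, green, red); there is no depth.
- eyes.camera_model(name): a dict with "fx", "fy", "cx", "cy" (pixels), "position" and "rotation" of the camera in the world. Camera axes: x right, y down, z forward; pixel columns grow to the right and rows downward; lengths in m; the calibration is good to about 2 mm. A picture is of the moment at which its call begins. camera_model takes no time and is no camera call.
- robot.finish_job(): hands the job in; it is judged then, once.
Trained networks look in the newest picture that a camera, given by its name, has taken for a name from the list of things; names that differ only in an ending like _2 or _b are one class to them, and where a whole thing is asked for, a point or a joint stands for the part that bears it (a point fixed in the world has none). Each returns a list of dicts, best first, with "conf" (0 to 1); they miss things now and then, are a little off and sometimes report something else, mostly with a low value. They report only what shows in the picture. A call takes as long as a camera call. They do not tell look-alikes from the thing itself.
- nets.search_frame(camera, label): "location" ([column, row] in pixels, amid what is visible of it).
The state is a dict: "t": time; "qpos": joint angles; "qvel": joint speeds; "effort": joint torques, N m; "position": TCP position; "tool_rot": TCP orientation; "force": force on the tool from outside, world axes, zero at the start; "wrist_torque": the same for the moment, N m; "grip_width": finger opening in m; "finger_force": force on a finger pad.
Only numpy, scipy, OpenCV 4.12 (cv2) and the standard library are available. Lean on these libraries where they do the work, as an engineer would, in place of code of your own. Each camera call takes 0.05 s, during which the arm holds its last target. There are 200 camera calls.

TASK

The square aluminium spacer block is freshly degreased, so the gripper must not touch it: take the carrying bar by its orange handle, thread the rod through the block's bore, lift the block off its oak riser on the bar and carry it to the blue rack. Lower the bar until it rests in both V notches with the block hanging freely between the two uprights, then let go. Do not let the block fall and leave the handwheel, tap wrench and bit tin where they are.

Things in the scene. Friction and masses are not known exactly. Their poses are not given: they have to be found in the camera images.
- bar: Carrying bar, 200 mm, 0.11 kg: orange handle 46 long, 16 wide, 30 mm tall, then a steel-look rod 14 mm thick, 154 long. Origin: on the rod's axis, mid-handle. +x along the rod (handle -23..23, rod 23..177 mm), z up (handle 18 below to 12 mm above the axis); grip across y. Starts level in the rest, axis 55 mm above the bench, x pointing to the robot's right (-y, within 0.3 rad).
- bar_tip (a point): Free end of the rod, on its axis, 177 mm from the bar's origin along +x. Axes as the bar's.
- bar_mid (a point): Point on the rod's axis 95 mm from the bar's origin along +x; belongs over the middle of the rack when the bar is hung. Axes as the bar's.
- rest: Low wooden rest, fixed, in which the bar starts: base 110 x 70 x 12 mm, two V-notched uprights 12 mm thick at x = -42 and +42 mm, about 65 mm tall. Origin: centre of its underside. x along the bar; the bar's origin starts about 85 mm from it along -x, the handle clear of the uprights.
- riser: Dark oak riser on which the block lies, 85 mm (x) x 110 mm (y) x 60 mm tall, fixed to the bench. Origin: centre of its underside.
- block: Square aluminium spacer block, 70 x 70 mm, 36 mm thick, about 0.33 kg, with a level round through bore, 36 mm diameter, in the middle of its square faces. It lies loose on the riser. Origin: centre of its underside; x along the bore (36 mm), y across (70 mm), z up. At the start its x is within about 0.75 rad of the bar's x.
- block_bore (a point): Middle of the block's bore, 35 mm above the block's origin (95 mm above the bench at the start); x along the bore.
- rack: Blue steel rack, fixed: base 140 x 110 x 8 mm and two uprights 12 mm thick at x = -46 and +46 mm (80 mm clear between), each with a 90 degree V notch open upwards, mouth about 50 mm wide, top about 146 mm above the bench. Origin: centre of its underside. x along the bar to be hung, about the robot's right (-y, within 0.3 rad), z up.
- rack_seat (a point): Middle of the rack between the notches, 130 mm above the bench: the height of the rod's axis when it rests in both V notches. x runs from one notch to the other.
- handwheel: Black cast handwheel, 142 mm diameter with a short steel handle 54 mm tall, lying flat. Bystander. Origin: centre of its underside.
- tap_wrench: Steel tap wrench, 180 mm long in y, 18 mm tall, lying flat. Bystander. Origin: centre of its underside.
- bit_tin: Green open tin with brass-coloured drill bits, 80 x 130 x 28 mm. Bystander. Origin: centre of its underside.
Not all that is in view belongs to the job. Of the things that look like the rack, the largest one is meant.

How it is judged:
On the way, in this order (a step that is already met when the one before it is completed fails the run):
1. the held bar's rod is through the block's bore while the block still lies on the riser (x of block_bore in the frame of bar between 0.045 and 0.155 m and y of block_bore in the frame of bar between -0.018 and 0.018 m and z of block_bore in the frame of bar between -0.022 and 0.022 m and angle between the x axis of bar and the x axis of block, either way round below 0.5 rad and contact force between the fingers and bar above 1 N and height (world z) of block_bore below 0.101 m), for 0.1 s.
2. the block hangs on the held bar, at least 30 mm up and off the riser (x of block_bore in the frame of bar between 0.045 and 0.155 m and y of block_bore in the frame of bar between -0.018 and 0.018 m and z of block_bore in the frame of bar between -0.022 and 0.022 m and angle between the x axis of bar and the x axis of block, either way round below 0.5 rad and contact force between the fingers and bar above 1 N and height (world z) of block_bore above 0.125 m and contact force between block and riser below 0.05 N), for 0.2 s.
3. the bar, still held, is lowered into the rack's notches (middle of the rod within 12 mm of its seat height and 15 mm of the line of the notches) (x of block_bore in the frame of bar between 0.045 and 0.155 m and y of block_bore in the frame of bar between -0.018 and 0.018 m and z of block_bore in the frame of bar between -0.022 and 0.022 m and angle between the x axis of bar and the x axis of block, either way round below 0.5 rad and contact force between the fingers and bar above 1 N and z of bar_mid in the frame of rack_seat between -0.012 and 0.012 m and y of bar_mid in the frame of rack_seat between -0.015 and 0.015 m and x of bar_mid in the frame of rack_seat between -0.04 and 0.04 m), for 0.1 s.
At the end, for the whole second after the job is handed in: Bar at rest in both rack notches (rod middle within 30 mm along, 6 mm across and in height; in line within 0.06 rad), rod through the bore, block hanging still between the uprights (bore within 25 mm of the middle), not touching the rack; bar released (x of block_bore in the frame of bar between 0.045 and 0.155 m and y of block_bore in the frame of bar between -0.018 and 0.018 m and z of block_bore in the frame of bar between -0.022 and 0.022 m and angle between the x axis of bar and the x axis of block, either way round below 0.5 rad and x of bar_mid in the frame of rack_seat between -0.03 and 0.03 m and y of bar_mid in the frame of rack_seat between -0.006 and 0.006 m and z of bar_mid in the frame of rack_seat between -0.006 and 0.006 m and angle between the x axis of bar and the x axis of rack, either way round below 0.06 rad and x of block_bore in the frame of rack_seat between -0.025 and 0.025 m and contact force between block and rack below 0.1 N and linear speed of each of block, bar below 0.03 m/s and contact force between the fingers and bar below 0.1 N).
It fails at once if the gripper or arm touches the block (contact force between any of the fingers, the arm and block above 0.5 N).
It fails at once if the block falls from the riser, the bar or the rack (its bore lower than 80 mm above the bench) (height (world z) of block_bore below 0.08 m).
It fails at once if the handwheel, tap wrench or bit tin is moved more than 20 mm (distance of any of handwheel, tap_wrench, bit_tin from where it was at the start of the episode above 0.02 m).
It also fails if it takes over 56 s, if anything falls off the work surface, if the arm or the gripper's body presses on something with over 40 N, if the wrist force passes 120 N, or if a joint passes its speed limit or range.

## Working session

There is one attempt and no reset: what is moved stays moved. The work goes in short steps, Python scripts to look and compute and a shell command to move; the robot and the scene stay as the last step left them, time stands still between calls to the robot, and variables do not carry over. Pictures are saved under pics/ and viewed, at most 13 in all, crops included, and the job is handed in when it is done.

```bash
ls; mkdir -p pics
cat > h.py <<'E'
import numpy as np, cv2
from rig import telemetry, eyes, robot, nets
from scipy.spatial.transform import Rotation as R
def rot(c):
    r=np.array(c["rotation"],float); return r if r.shape==(3,3) else R.from_quat(r).as_matrix()
def ray(cam,px):
    c=eyes.camera_model(cam); d=rot(c)@np.array([(px[0]-c["cx"])/c["fx"],(px[1]-c["cy"])/c["fy"],1]); return np.array(c["position"],float),d
def at_z(cam,px,z):
    p,d=ray(cam,px); return p+d*(z-p[2])/d[2]
def proj(cam,P):
    c=eyes.camera_model(cam); q=rot(c).T@(np.array(P,float)-c["position"]); return np.array([c["fx"]*q[0]/q[2]+c["cx"],c["fy"]*q[1]/q[2]+c["cy"]])
def tri(p1,p2): # side px, top px
    (a,d),(b,e)=ray("side",p1),ray("top",p2); d=d/np.linalg.norm(d); e=e/np.linalg.norm(e)
    s=np.linalg.lstsq(np.c_[d,-e],b-a,rcond=None)[0]; return (a+s[0]*d+b+s[1]*e)/2, np.linalg.norm(a+s[0]*d-b-s[1]*e)
E
python3 - <<'E'
from h import *
for n in ("top","side"):
    cv2.imwrite(f"pics/{n}0.png",eyes.get_image(n)); c=eyes.camera_model(n); print(n,c)
for n in ("top","side"):
  for l in ("bar","rest","block","riser","rack"):
    print(n,l,[(np.round(d["location"]).tolist(),round(d["conf"],2)) for d in nets.search_frame(n,l)][:4])
s=telemetry.state(); print(s["t"],s["position"],s["tool_rot"],s["grip_width"],s["force"])
E
```

```text
pics
top {'fx': 487.445207671959, 'fy': 487.445207671959, 'cx': 279.40639750529994, 'cy': 208.0860296666509, 'position': array([ 0.45446692, -0.02342226,  1.17535906]), 'rotation': array([ 0.70669658, -0.70653036,  0.03430902, -0.01475407])}
side {'fx': 424.22669572826055, 'fy': 424.22669572826055, 'cx': 278.7263325211307, 'cy': 210.56320378603516, 'position': array([0.2218945 , 0.61206655, 0.93309819]), 'rotation': array([-0.21874568,  0.91180019, -0.33861031,  0.0781908 ])}
top bar [([142.0, 216.0], 0.73)]
top rest [([140.0, 214.0], 0.37)]
top block [([256.0, 223.0], 0.89)]
top riser [([269.0, 222.0], 0.83), ([366.0, 226.0], 0.43)]
top rack [([360.0, 227.0], 0.78), ([368.0, 309.0], 0.62), ([441.0, 226.0], 0.56)]
side bar [([226.0, 322.0], 0.75)]
side rest [([236.0, 315.0], 0.97)]
side block [([289.0, 222.0], 0.71)]
side riser [([291.0, 242.0], 0.95)]
side rack [([391.0, 202.0], 0.85), ([324.0, 183.0], 0.64), ([349.0, 148.0], 0.62), ([237.0, 315.0], 0.34)]
0.6 [ 0.3013167  -0.60396429  0.30390237] [ 9.73357318e-01  2.29293545e-01 -1.21654932e-06 -3.45139775e-05] 0.08535401337641416 [0.16256833 0.46574723 1.09005342]
```

View pics/top0.png

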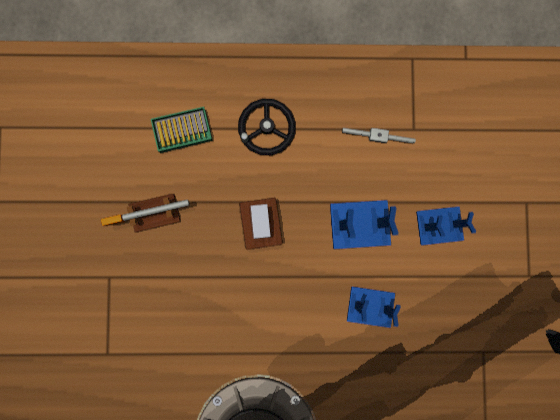

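View pics/side0.png

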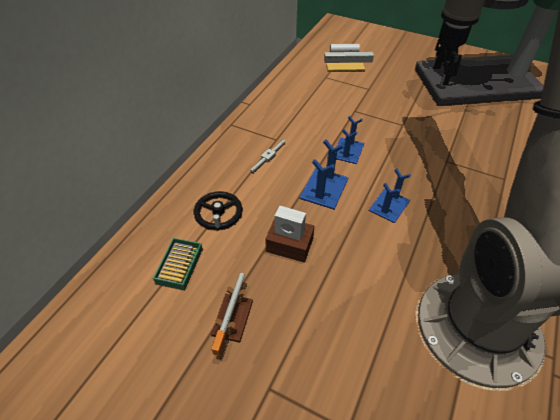

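The things that could be taken for the rack are at top px (362,224), (445,226) and (373,307). The first is the largest, so I take it as the target. There is only one bar (orange handle, (112,220)) and one block (260,222) on its riser. Next I check this in a crop and measure.

```bash
cat > m.py <<'E'
from h import *
def comps(mask,n=6,amin=15):
    k,l,st,ce=cv2.connectedComponentsWithStats(mask.astype(np.uint8))
    o=[i for i in range(1,k) if st[i,4]>=amin]; return [(l==i) for i in sorted(o,key=lambda i:-st[i,4])[:n]]
def worldrect(cam,m,z):
    pts=np.argwhere(m)[:,::-1].astype(float)
    W=np.array([at_z(cam,p,z)[:2] for p in pts]); r=cv2.minAreaRect((W*1000).astype(np.float32)); return W,r
E
python3 - <<'E'
from m import *
im=cv2.imread("pics/top0.png")
cv2.imwrite("pics/crop1.png",cv2.resize(im[180:335,90:480],None,fx=2,fy=2,interpolation=cv2.INTER_CUBIC))
hsv=cv2.cvtColor(im,cv2.COLOR_BGR2HSV); h,s,v=cv2.split(hsv)
reg=np.zeros(h.shape,bool); reg[185:260,90:480]=1
def show(name,mask,z,n=2):
    for m in comps(mask&reg,n):
        W,r=worldrect("top",m,z); c=W.mean(0); u,sv,vt=np.linalg.svd(W-c,full_matrices=False)
        box=cv2.boxPoints(r)
        print(name,m.sum(),np.argwhere(m).mean(0)[::-1].round(1),"mean",c.round(4),"rect",np.round(r[0],1),np.round(r[1],1),round(r[2],1),"axis",vt[0].round(3),"ext",np.ptp((W-c)@vt.T,axis=0).round(3))
show("orange",(h>=5)&(h<=18)&(s>200)&(v>190),.067,2)
show("grey",(s<70)&(v>90),.062,4)
show("block",(s<70)&(v>150),.130,3)
show("blue",(h>100)&(h<125)&(s>120),.008,2)
show("bluedark",(h>100)&(h<125)&(s>120)&(v<115),.146,6)
show("riser",(h<15)&(s>100)&(v<110),.06,4)
E
```

```text
grey 580 [260.  220.9] mean [ 0.5026 -0.0098] rect [502.6  -9.9] [76.4 39.5] 5.7 axis [-0.996 -0.089] ext [0.077 0.04 ]
grey 376 [155.1 209.4] mean [0.5286 0.2284] rect [528.3 229. ] [ 13.9 152.4] 13.5 axis [ 0.23  -0.973] ext [0.152 0.014]
block 525 [260.  220.9] mean [ 0.4995 -0.0108] rect [499.6 -10.7] [69.2 35. ] 5.8 axis [-0.994 -0.107] ext [0.069 0.035]
block 178 [155.6 209.2] mean [0.5245 0.2119] rect [524.  213.4] [  6.3 139.4] 13.5 axis [-0.23   0.973] ext [0.139 0.006]Traceback (most recent call last):
  File "<stdin>", line 14, in <module>
  File "<stdin>", line 8, in show
  File "m.py", line 7, in worldrect
    W=np.array([at_z(cam,p,z)[:2] for p in pts]); r=cv2.minAreaRect((W*1000).astype(np.float32)); return W,r
                ~~~~^^^^^^^^^
  File "h.py", line 9, in at_z
    p,d=ray(cam,px); return p+d*(z-p[2])/d[2]
        ~~~^^^^^^^^
  File "h.py", line 7, in ray
    c=eyes.camera_model(cam); d=rot(c)@np.array([(px[0]-c["cx"])/c["fx"],(px[1]-c["cy"])/c["fy"],1]); return np.array(c["position"],float),d
ValueError: time passes only in moves, steps and waits
```

View pics/crop1.png

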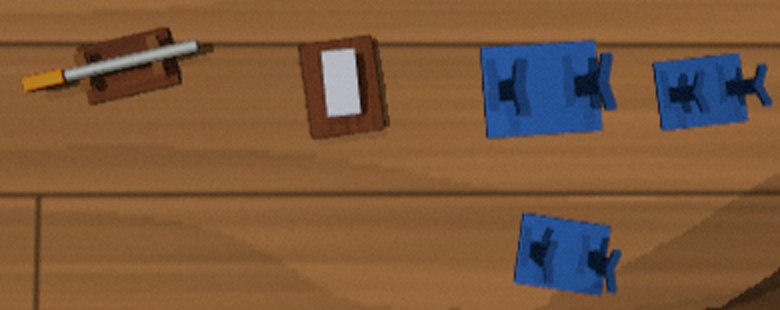

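The crop confirms it: the left blue rack (crop (545,88), top px (362,224)) is clearly the largest. The rod with its orange handle lies in the rest, and the block sits on its riser.

```bash
sed -i 's/^def rot(c)/_C={n:eyes.camera_model(n) for n in ("top","side")}\ndef rot(c)/; s/=eyes.camera_model(cam)/=_C[cam]/g' h.py
python3 - <<'E'
from m import *
im=cv2.imread("pics/top0.png")
hsv=cv2.cvtColor(im,cv2.COLOR_BGR2HSV); h,s,v=cv2.split(hsv)
reg=np.zeros(h.shape,bool); reg[185:260,90:480]=1
def show(name,mask,z,n=2):
    for m in comps(mask&reg,n):
        W,r=worldrect("top",m,z); c=W.mean(0); u,sv,vt=np.linalg.svd(W-c,full_matrices=False)
        print(name,m.sum(),np.argwhere(m).mean(0)[::-1].round(1),"mean",c.round(4),"rect",np.round(r[0],1),np.round(r[1],1),round(r[2],1),"axis",vt[0].round(3),"ext",np.ptp((W-c)@vt.T,axis=0).round(3))
show("orange",(h>=5)&(h<=22)&(s>200)&(v>180),.067,3)
show("blue",(h>100)&(h<125)&(s>120)&(v>100),.008,2)
show("riser",(h<12)&(s>100)&(v<125),.06,4)
# rack: fit base (x,y,yaw) by IoU on rectangle + upright tips visible: use base corners from lines
b=comps((h>100)&(h<125)&(s>120)&reg,1)[0]
# left, top, bottom edges
ys,xs=np.nonzero(b)
def line(P):
    vx,vy,x,y=cv2.fitLine(np.array(P,np.float32),cv2.DIST_HUBER,0,.5,.01).ravel(); return np.array([x,y]),np.array([vx,vy])
top=[(x,ys[xs==x].min()-.5) for x in range(336,388)]; bot=[(x,ys[xs==x].max()+.5) for x in range(336,388)]
left=[(xs[ys==y].min()-.5,y) for y in range(207,244)]
for n,P,z in (("far",top,.008),("near",bot,.008),("left",left,.008)):
    p,d=line(P); A=at_z("top",p-15*d,z)[:2];B=at_z("top",p+15*d,z)[:2]; u=(B-A)/np.linalg.norm(B-A); print(n,((A+B)/2).round(4),u.round(3),"yaw",np.degrees(np.arctan2(u[1],u[0])).round(2))
print("right base corner px extents",xs.max())
E
```

```text
orange 22 [111.  219.5] mean [0.5053 0.3258] rect [505.7 325.5] [10.1 19.7] 18.8 axis [-0.212  0.977] ext [0.02  0.011]
blue 2231 [359.  224.3] mean [ 0.4969 -0.2474] rect [ 497.7 -250.4] [108.4 138.1] 3.8 axis [-0.041  0.999] ext [0.14 0.11]
blue 1145 [439.6 225.5] mean [ 0.4938 -0.4433] rect [ 494.1 -444. ] [ 81.1 104.2] 6.4 axis [-0.109  0.994] ext [0.104 0.081]
riser 1047 [260.4 224.4] mean [ 0.4946 -0.0108] rect [497.4 -11.2] [108.7  87. ] 7.3 axis [-0.972 -0.235] ext [0.114 0.093]
riser 473 [155.6 220.8] mean [0.5028 0.2273] rect [505.  225.7] [ 30.6 107.1] 13.4 axis [-0.234  0.972] ext [0.107 0.031]
riser 296 [151.5 202.3] mean [0.5448 0.2373] rect [544.9 236.2] [ 20.7 104.1] 13.2 axis [-0.238  0.971] ext [0.104 0.021]
far [ 0.5517 -0.254 ] [ 0.053 -0.999] yaw -86.93
near [ 0.4435 -0.2528] [ 0.068 -0.998] yaw -86.13
left [ 0.5086 -0.1799] [-0.998 -0.058] yaw -176.7
right base corner px extents 397
```

```bash
cat > ov.py <<'E'
from m import *
def fr(x,y,yaw,z=0): return lambda p:(R.from_euler('z',yaw).apply(p)+[x,y,z])
def ov(im,cam,f,segs,col):
    for a,b in segs:
        A,B=proj(cam,f(a)),proj(cam,f(b)); cv2.line(im,tuple(np.round(A*16).astype(int)),tuple(np.round(B*16).astype(int)),col,1,cv2.LINE_AA,4)
def box(x0,x1,y0,y1,z0,z1):
    v=[(x,y,z) for x in(x0,x1) for y in(y0,y1) for z in(z0,z1)]
    return [(a,b) for i,a in enumerate(v) for b in v[i+1:] if sum(p!=q for p,q in zip(a,b))==1]
RACK=box(-.07,.07,-.055,.055,0,.008)+[(a,b) for s in(-.052,-.040,.040,.052) for a,b in (((s,-.025,.146),(s,0,.120)),((s,0,.120),(s,.025,.146)))]
BAR=box(-.023,.023,-.008,.008,-.018,.012)+[((.023,s,0),(.177,s,0)) for s in(-.007,.007)]+[((.177,-.007,0),(.177,.007,0))]
BLOCK=box(-.018,.018,-.035,.035,0,.070)
E
python3 - <<'E'
from ov import *
rk=fr(.4977,-.2504,np.radians(-86.4)); br=fr(.506,.3276,np.radians(-76.7),.055); bl=fr(.4995,-.0108,np.radians(-84),.06)
out=[]
for n,(y0,y1,x0,x1) in (("top",(180,260,90,410)),("side",(130,370,190,400))):
    im=cv2.imread(f"pics/{n}0.png"); k=2.4 if n=="top" else 2.5
    # upscale with scaled intrinsics
    c=dict(_C[n]) if 0 else None
    big=cv2.resize(im,None,fx=3,fy=3,interpolation=cv2.INTER_CUBIC)
    import h; o=h._C[n]; h._C[n]=dict(o,fx=o["fx"]*3,fy=o["fy"]*3,cx=o["cx"]*3+1,cy=o["cy"]*3+1)
    for f,s,c in((rk,RACK,(0,255,255)),(br,BAR,(0,255,0)),(bl,BLOCK,(255,0,255))): ov(big,n,f,s,c)
    cv=big[y0*3:y1*3,x0*3:x1*3]; out.append(cv)
t=out[0]; t=cv2.resize(t,(800,200)); s=out[1]; s=s[:, :]
cv2.imwrite("pics/ov_top.png",out[0][:, :][:, :800] if 0 else t)
s=cv2.resize(s,None,fx=.8,fy=.8); cv2.imwrite("pics/ov_side.png",np.r_[np.c_[s,np.zeros((s.shape[0],0,3),np.uint8)]])
print(t.shape,s.shape)
E
```

```text
Traceback (most recent call last):
ValueError: all the input array dimensions except for the concatenation axis must match exactly, but along dimension 1, the array at index 0 has size 504 and the array at index 1 has size 0
```

View pics/ov_top.png

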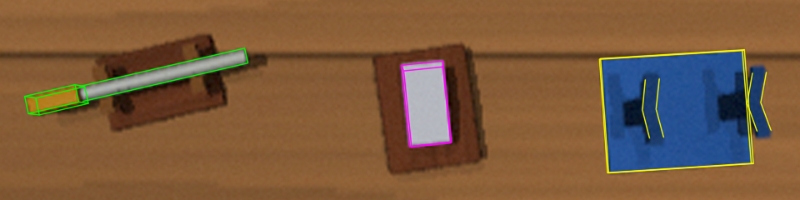

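The top overlay fits the bar, the block and the rack (rack base at overlay px 600–750). I'll do the same check in the side view.

Run:
```python
from ov import *
import h
rk=fr(.4977,-.2504,np.radians(-86.4)); br=fr(.506,.3276,np.radians(-76.7),.055); bl=fr(.4995,-.0108,np.radians(-84),.06)
im=cv2.imread("pics/side0.png"); big=cv2.resize(im,None,fx=3,fy=3,interpolation=cv2.INTER_CUBIC)
o=h._C["side"]; h._C["side"]=dict(o,fx=o["fx"]*3,fy=o["fy"]*3,cx=o["cx"]*3+1,cy=o["cy"]*3+1)
for f,s,c in((rk,RACK,(0,255,255)),(br,BAR,(0,255,0)),(bl,BLOCK,(255,0,255))): ov(big,"side",f,s,c)
cv2.imwrite("pics/ov_side.png",cv2.resize(big[390:1110,570:1110],None,fx=.83,fy=.83))
```

```text
(no output)
```

View pics/ov_side.png

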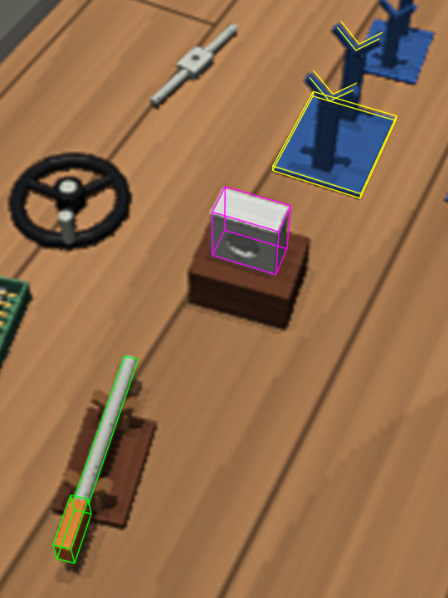

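Both overlays agree to about 2 mm. The next helper computes jog shifts from the current pose to a wanted bar pose.

```bash
cat > go.py <<'E'
import sys; from h import *
# usage: go.py x y z(axis height) yaw_deg  -> shift(cm)/turn in tool axes for bar origin pose
def plan(x,y,z,yaw,off=.050):
    s=telemetry.state(); Rt=R.from_quat(s["tool_rot"]); c,si=np.cos(np.radians(yaw)),np.sin(np.radians(yaw))
    Rg=R.from_matrix(np.array([[-c,-si,0],[-si,c,0],[0,0,-1]]).T.T)
    Rg=R.from_matrix(np.column_stack([[-c,-si,0],[-si,c,0],[0,0,-1]]))
    d=Rt.inv().apply(np.array([x,y,z+off])-s["position"])*100
    print("shift",d.round(2),"turn",(Rt.inv()*Rg).as_rotvec().round(3),"| t",round(s["t"],2),"pos",np.round(s["position"],4),"F",np.round(s["force"],1),"w",round(s["grip_width"],4))
if __name__=="__main__":
    for i in range(1,len(sys.argv)-3,4): plan(*map(float,sys.argv[i:i+4]))
E
python3 go.py .56 -.30 .25 -76.7 .60 0 .25 -76.7 .506 .3276 .15 -76.7
```

```text
shift [ 36.72 -15.65   0.39] turn [-0.   -0.   -1.34] | t 0.6 pos [ 0.3013 -0.604   0.3039] F [0.2 0.5 1.1] w 0.0854
shift [ 53.69 -40.71   0.39] turn [-0.   -0.   -1.34] | t 0.6 pos [ 0.3013 -0.604   0.3039] F [0.2 0.5 1.1] w 0.0854
shift [ 59.9  -74.22  10.4 ] turn [-0.   -0.   -1.34] | t 0.6 pos [ 0.3013 -0.604   0.3039] F [0.2 0.5 1.1] w 0.0854
```

```bash
python3 -m jog '[[1,36.7,-15.6,0,0,0,-0.6],[1,36.7,-15.6,0,0,0,-0.6],[1,36.7,-15.6,0,0,0,-0.6],[1,36.7,-15.6,0,0,0,-0.6],[1,36.7,-15.6,0,0,0,-0.6],[1,36.7,-15.6,0,0,0,-0.6],[1,36.7,-15.6,0,0,0,-0.6],[1,36.7,-15.6,0,0,0,-0.6]]' 120; python3 go.py .60 0 .25 -76.7 .506 .3276 .15 -76.7
```

```text
t: 1.4
position: [0.5612, -0.2988, 0.3042]
tool_rot: [0.862, 0.507, 0.0, 0.0]
force: [-0.0, -1.0, -1.0]
grip_width: 0.0855
finger_force: 0.0
shift [ 27.99 -11.15   0.42] turn [ 0.001  0.    -0.74 ] | t 1.4 pos [ 0.5612 -0.2988  0.3042] F [-0. -1. -1.] w 0.0855
shift [ 52.04 -35.3   10.41] turn [ 0.001  0.    -0.74 ] | t 1.4 pos [ 0.5612 -0.2988  0.3042] F [-0. -1. -1.] w 0.0855
```

```bash
python3 -m jog '[[1,28,-11.1,0,0,0,-0.74],[1,28,-11.1,0,0,0,-0.74],[1,28,-11.1,0,0,0,-0.74],[1,28,-11.1,0,0,0,-0.74],[1,28,-11.1,0,0,0,-0.74],[1,40,-23,2,0,0,-0.74],[1,52,-35.3,6,0,0,-0.74],[1,52,-35.3,6,0,0,-0.74]]'; python3 go.py .506 .3276 .15 -76.7
```

```text
t: 2.2
position: [0.5601, 0.094, 0.2832]
tool_rot: [0.621, 0.784, 0.0, 0.0]
force: [0.4, 0.8, -0.5]
grip_width: 0.0853
finger_force: 0.0
shift [23.98  0.09  8.32] turn [ 0.001  0.    -0.   ] | t 2.2 pos [0.5601 0.094  0.2832] F [ 0.4  0.8 -0.5] w 0.0853
```

```bash
python3 -m jog '[[1,24,0.1,0,0,0,0],[1,24,0.1,4,0,0,0],[1,24,0.1,8.3,0,0,0],[1,24,0.1,8.3,0,0,0],[1,24,0.1,8.3,0,0,0],[1,24,0.1,8.3,0,0,0],[1,24,0.1,8.3,0,0,0],[1,24,0.1,8.3,0,0,0]]'; python3 go.py .506 .3276 .055 -76.7
```

```text
t: 3.0
position: [0.507, 0.3252, 0.2005]
tool_rot: [0.621, 0.784, -0.0, 0.0]
force: [0.6, 0.5, 0.4]
grip_width: 0.0852
finger_force: 0.0
shift [ 0.26 -0.05  9.55] turn [ 0.     0.    -0.001] | t 3.0 pos [0.507  0.3252 0.2005] F [0.6 0.5 0.4] w 0.0852
```

```bash
python3 -m jog '[[1,0.3,0,4,0,0,0],[1,0.3,0,7,0,0,0],[1,0.3,0,9,0,0,0],[1,0.3,0,9.5,0,0,0],[1,0.3,0,9.5,0,0,0],[-1,0.3,0,9.5,0,0,0],[-1,0.3,0,9.5,0,0,0],[-1,0.3,0,9.5,0,0,0]]' 120; python3 -m jog '[[-1,0,0,0,0,0,0],[-1,0,0,0,0,0,0],[-1,0,0,0,0,0,0]]'
```

```text
t: 3.8
position: [0.5063, 0.3291, 0.1062]
tool_rot: [0.621, 0.784, 0.001, 0.0]
force: [0.1, 0.0, 0.2]
grip_width: 0.0438
finger_force: 0.0
t: 4.1
position: [0.5064, 0.3292, 0.1057]
tool_rot: [0.621, 0.784, 0.001, 0.0]
force: [3.0, 0.3, 4.3]
grip_width: 0.0144
finger_force: 116.8
```

```bash
python3 -m jog '[[-1,0,0,-2,0,0,0],[-1,0,0,-4,0,0,0],[-1,0,0,-5,0,0,0],[-1,0,0,-5,0,0,0],[-1,0,0,-5,0,0,0]]'; python3 go.py .4749 .2229 .095 -84
```

```text
t: 4.6
position: [0.5056, 0.3287, 0.1546]
tool_rot: [0.621, 0.784, -0.0, -0.0]
force: [0.1, -0.8, -1.5]
grip_width: 0.0149
finger_force: 117.1
shift [-9.59 -5.42  0.97] turn [-0.     0.     0.127] | t 4.6 pos [0.5056 0.3287 0.1546] F [ 0.1 -0.8 -1.5] w 0.0149
```

```bash
python3 -m jog '[[-1,-2,-3,0,0,0,0.06],[-1,-6,-5.4,0,0,0,0.127],[-1,-9.6,-5.4,0,0,0,0.127],[-1,-9.6,-5.4,0.5,0,0,0.127],[-1,-9.6,-5.4,1,0,0,0.127],[-1,-9.6,-5.4,1,0,0,0.127]]'
python3 - <<'E'
from ov import *; import h
s=telemetry.state(); p=s["position"]; 
ims={n:eyes.get_image(n) for n in("top","side")}
yaw=np.arctan2(*(-R.from_quat(s["tool_rot"]).as_matrix()[:2,0])[::-1]); print(p,np.degrees(yaw))
br=fr(p[0],p[1],yaw,p[2]-.0507); bl=fr(.4995,-.0108,np.radians(-84),.06); out=[]
for n,(y0,y1,x0,x1) in (("top",(170,270,110,290)),("side",(180,380,190,330))):
    im=ims[n]; cv2.imwrite(f"pics/{n}1.png",im); k=4
    big=cv2.resize(im,None,fx=k,fy=k,interpolation=cv2.INTER_CUBIC)
    o=h._C[n]; h._C[n]=dict(o,fx=o["fx"]*k,fy=o["fy"]*k,cx=o["cx"]*k+1.5,cy=o["cy"]*k+1.5)
    for f,q,c in((br,BAR,(0,255,0)),(bl,BLOCK,(255,0,255))): ov(big,n,f,q,c)
    o=big[y0*k:y1*k,x0*k:x1*k]; out.append(cv2.resize(o,None,fx=600/o.shape[0]*(.41 if n=="top" else 1),fy=600/o.shape[0]*(.41 if n=="top" else 1)))
t,sd=out; W=np.zeros((600,min(800,t.shape[1]+sd.shape[1]),3),np.uint8); print(t.shape,sd.shape)
w=800-sd.shape[1]; t=cv2.resize(t,(w,int(t.shape[0]*w/t.shape[1]))); W=np.zeros((600,800,3),np.uint8); W[:t.shape[0],:w]=t; W[:,w:]=sd; cv2.imwrite("pics/ov1.png",W)
E
```

```text
t: 5.2
position: [0.4747, 0.2236, 0.1441]
tool_rot: [0.669, 0.743, -0.001, -0.001]
force: [0.1, 0.1, -1.3]
grip_width: 0.0144
finger_force: 117.3
[0.4747432  0.22360855 0.14405864] -83.9464886305662
(246, 443, 3) (600, 420, 3)
```

View pics/ov1.png

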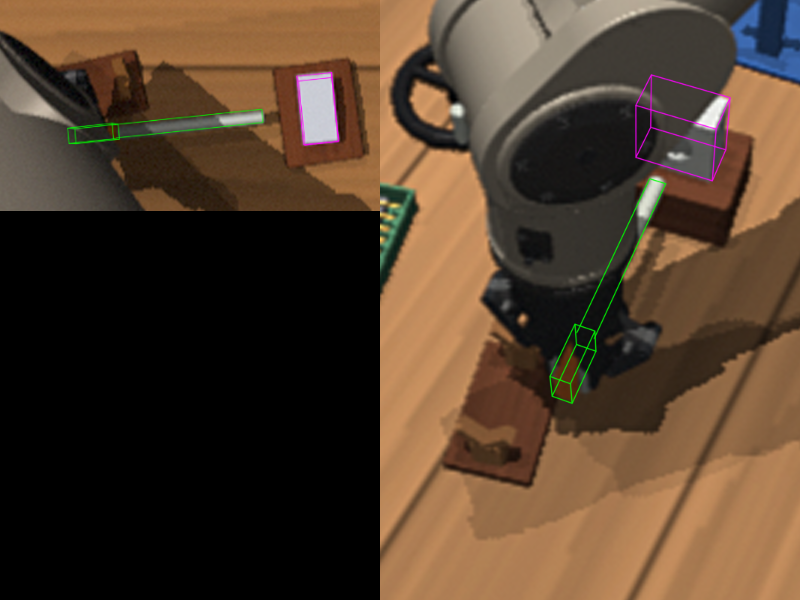

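The bar matches the model in both views: the tip is at ov1 px (262,117) in the top part, in line with the bore. Threading next.

```bash
python3 go.py .4896 .0837 .0945 -84; python3 -m jog '[[-1,-2,0,-0.1,0,0,0],[-1,-4,0,-0.1,0,0,0],[-1,-6,0,-0.1,0,0,0],[-1,-8,0,-0.1,0,0,0],[-1,-8,0,-0.1,0,0,0]]'; python3 go.py .4896 .0837 .0945 -84
```

```text
shift [-14.12  -0.03   0.02] turn [-0.001 -0.     0.002] | t 5.3 pos [0.4749 0.2241 0.1447] F [-0.4  0.1 -0.8] w 0.0146
t: 5.8
position: [0.4839, 0.1418, 0.1461]
tool_rot: [0.67, 0.743, -0.0, 0.0]
force: [0.1, 0.9, -1.2]
grip_width: 0.0145
finger_force: 117.3
shift [-5.83 -0.03  0.16] turn [-0.001  0.001 -0.002] | t 5.8 pos [0.4839 0.1418 0.1461] F [ 0.1  0.9 -1.2] w 0.0145
```

```bash
python3 -m jog '[[-1,-2,0,0,0,0,0],[-1,-4,0,0,0,0,0],[-1,-5.8,0,0,0,0,0],[-1,-5.8,0,0,0,0,0],[-1,-5.8,0,0,0,0,0],[-1,-5.8,0,0,0,0,0]]'
python3 - <<'E'
from ov import *; import h
s=telemetry.state(); p=s["position"]; print(p,s["force"])
ims={n:eyes.get_image(n) for n in("top","side")}
yaw=np.arctan2(*(-R.from_quat(s["tool_rot"]).as_matrix()[:2,0])[::-1])
br=fr(p[0],p[1],yaw,p[2]-.0507); bl=fr(.4995,-.0108,np.radians(-84),.06); out=[]
for n,(y0,y1,x0,x1) in (("top",(180,260,190,300)),("side",(150,310,210,350))):
    im=ims[n]; k=4
    big=cv2.resize(im,None,fx=k,fy=k,interpolation=cv2.INTER_CUBIC)
    o=h._C[n]; h._C[n]=dict(o,fx=o["fx"]*k,fy=o["fy"]*k,cx=o["cx"]*k+1.5,cy=o["cy"]*k+1.5)
    for f,q,c in((br,BAR,(0,255,0)),(bl,BLOCK,(255,0,255))): ov(big,n,f,q,c)
    o=big[y0*k:y1*k,x0*k:x1*k]; w=400; out.append(cv2.resize(o,(w,int(o.shape[0]*w/o.shape[1]))))
W=np.zeros((600,800,3),np.uint8)
for i,o in enumerate(out): W[:o.shape[0],i*400:i*400+400]=o
cv2.imwrite("pics/ov2.png",W[:480])
E
```

```text
t: 6.4
position: [0.4897, 0.0872, 0.1463]
tool_rot: [0.668, 0.744, 0.0, -0.0]
force: [-0.6, -0.6, -0.9]
grip_width: 0.0146
finger_force: 117.3
[0.48973006 0.08722774 0.14626429] [-0.55404704 -0.64914579 -0.87396903]
```

View pics/ov2.png

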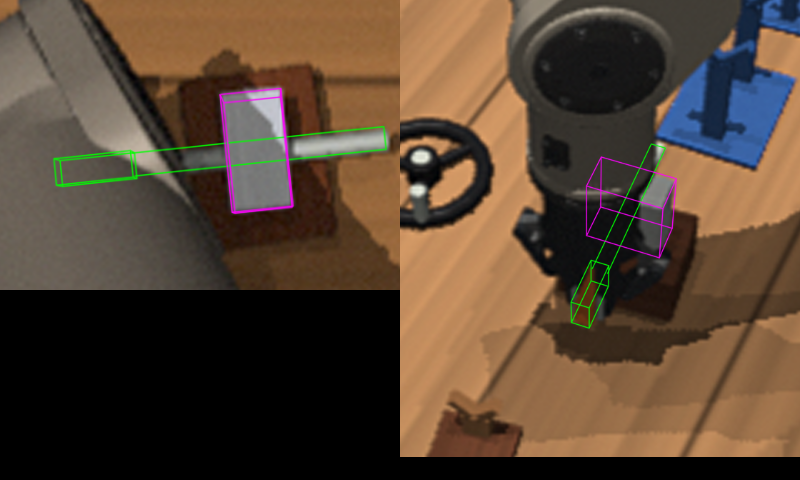

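The rod comes out of the far side of the block at top px (340,143), and the block hasn't moved. Lifting gently now.

```bash
python3 -m jog '[[-1,-0.2,0,-0.5,0,0,0],[-1,-0.2,0,-0.8,0,0,0],[-1,-0.2,0,-1.1,0,0,0],[-1,-0.2,0,-1.4,0,0,0],[-1,-0.2,0,-1.7,0,0,0],[-1,-0.2,0,-2.0,0,0,0],[-1,-0.2,0,-2.0,0,0,0]]';python3 -m jog '[[-1,0,0,-1,0,0,0],[-1,0,0,-2,0,0,0],[-1,0,0,-3,0,0,0],[-1,0,0,-4,0,0,0],[-1,0,0,-5,0,0,0],[-1,0,0,-5,0,0,0],[-1,0,0,-5,0,0,0]]'
python3 - <<'E'
from ov import *; import h
s=telemetry.state(); p=s["position"]; print(p,s["force"],s["wrist_torque"])
ims={n:eyes.get_image(n) for n in("top","side")}
yaw=np.arctan2(*(-R.from_quat(s["tool_rot"]).as_matrix()[:2,0])[::-1])
br=fr(p[0],p[1],yaw,p[2]-.0507); b=br([.095,0,0]); bl=fr(b[0],b[1],np.radians(-84),b[2]-.046); out=[]
for n,(y0,y1,x0,x1) in (("top",(180,260,190,300)),("side",(130,290,210,350))):
    im=ims[n]; k=4
    big=cv2.resize(im,None,fx=k,fy=k,interpolation=cv2.INTER_CUBIC)
    o=h._C[n]; h._C[n]=dict(o,fx=o["fx"]*k,fy=o["fy"]*k,cx=o["cx"]*k+1.5,cy=o["cy"]*k+1.5)
    for f,q,c in((br,BAR,(0,255,0)),(bl,BLOCK,(255,0,255))): ov(big,n,f,q,c)
    o=big[y0*k:y1*k,x0*k:x1*k]; w=400; out.append(cv2.resize(o,(w,int(o.shape[0]*w/o.shape[1]))))
W=np.zeros((600,800,3),np.uint8)
for i,o in enumerate(out): W[:o.shape[0],i*400:i*400+400]=o
cv2.imwrite("pics/ov3.png",W[:480])
E
```

```text
t: 7.2
position: [0.4901, 0.0839, 0.1666]
tool_rot: [0.669, 0.743, 0.0, 0.0]
force: [0.6, 0.4, -4.5]
grip_width: 0.0146
finger_force: 116.8
t: 7.9
position: [0.49, 0.0838, 0.2164]
tool_rot: [0.669, 0.743, 0.0, 0.0]
force: [-1.1, 0.6, -5.5]
grip_width: 0.0144
finger_force: 117.2
[0.48999222 0.0838213  0.21637967] [-1.11413876  0.55910897 -5.50551187] [0.42264802 0.02916666 0.00692371]
```

View pics/ov3.png

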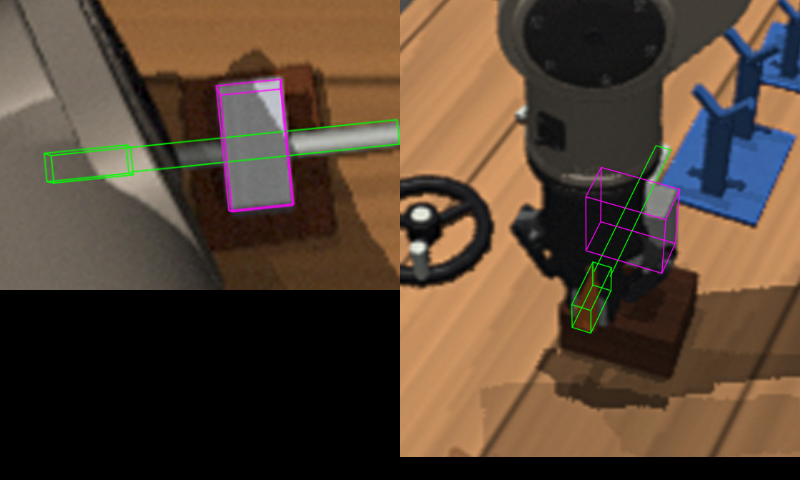

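The block hangs level on the bar at its model position: top part (253,145), side part (660,200). Next I raise it to 225 mm axis height and carry it to the rack.

```bash
python3 -m jog '[[-1,0,0,-1,0,0,0],[-1,0,0,-2.5,0,0,0],[-1,0,0,-4,0,0,0],[-1,0,0,-5.2,0,0,0],[-1,0,0,-6,0,0,0],[-1,0,0,-6,0,0,0]]' ; python3 go.py .4917 -.1556 .225 -86.4
```

```text
t: 8.6
position: [0.4903, 0.084, 0.2772]
tool_rot: [0.669, 0.743, 0.001, 0.0]
force: [0.5, -0.2, -5.8]
grip_width: 0.0147
finger_force: 117.3
shift [-23.84  -2.37   0.22] turn [ 0.001 -0.     0.042] | t 8.6 pos [0.4903 0.084  0.2772] F [ 0.5 -0.2 -5.8] w 0.0147
```

```bash
python3 -m jog '[[-1,-0.7,-0.1,0,0,0,0],[-1,-2,-0.2,0,0,0,0.01],[-1,-4,-0.4,0,0,0,0.01],[-1,-6,-0.6,0,0,0,0.02],[-1,-8,-0.8,0,0,0,0.02],[-1,-10,-1,0,0,0,0.02],[-1,-11.3,-1.1,0,0,0,0.02],[-1,-12,-1.2,0,0,0,0.02]]';python3 -m jog '[[-1,-0.7,-0.1,0,0,0,0],[-1,-2,-0.2,0,0,0,0.01],[-1,-4,-0.4,0,0,0,0.01],[-1,-6,-0.6,0,0,0,0.02],[-1,-8,-0.8,0,0,0,0.02],[-1,-10,-1,0,0,0,0.02],[-1,-11.3,-1.1,0,0,0,0.02],[-1,-11.8,-1.2,0,0,0,0.02]]'; python3 -m jog '[[-1,0,0,0,0,0,0],[-1,0,0,0,0,0,0],[-1,0,0,0,0,0,0]]'
python3 - <<'E'
from ov import *; import h, go
s=telemetry.state(); p=s["position"]; print(p,s["force"],s["wrist_torque"]); go.plan(.4917,-.1556,.225,-86.4)
ims={n:eyes.get_image(n) for n in("top","side")}
yaw=np.arctan2(*(-R.from_quat(s["tool_rot"]).as_matrix()[:2,0])[::-1])
br=fr(p[0],p[1],yaw,p[2]-.0507); b=br([.095,0,0]); bl=fr(b[0],b[1],yaw,b[2]-.046); out=[]
rk=fr(.4977,-.2504,np.radians(-86.4))
for n,(y0,y1,x0,x1) in (("top",(170,270,280,420)),("side",(80,230,250,390))):
    im=ims[n]; k=4; cv2.imwrite(f"pics/{n}4.png",im)
    big=cv2.resize(im,None,fx=k,fy=k,interpolation=cv2.INTER_CUBIC)
    o=h._C[n]; h._C[n]=dict(o,fx=o["fx"]*k,fy=o["fy"]*k,cx=o["cx"]*k+1.5,cy=o["cy"]*k+1.5)
    for f,q,c in((rk,RACK,(0,255,255)),(br,BAR,(0,255,0)),(bl,BLOCK,(255,0,255))): ov(big,n,f,q,c)
    o=big[y0*k:y1*k,x0*k:x1*k]; w=400; out.append(cv2.resize(o,(w,int(o.shape[0]*w/o.shape[1]))))
W=np.zeros((600,800,3),np.uint8)
for i,o in enumerate(out): W[:o.shape[0],i*400:i*400+400]=o
cv2.imwrite("pics/ov4.png",W[:480])
E
```

```text
t: 9.4
position: [0.4903, -0.0384, 0.2758]
tool_rot: [0.677, 0.736, -0.0, -0.0]
force: [0.0, 0.8, -5.4]
grip_width: 0.0145
finger_force: 117.3
t: 10.2
position: [0.4886, -0.1565, 0.2761]
tool_rot: [0.684, 0.729, -0.0, -0.0]
force: [0.3, 0.4, -5.1]
grip_width: 0.0147
finger_force: 117.3
t: 10.5
position: [0.4888, -0.1544, 0.2762]
tool_rot: [0.683, 0.73, 0.0, -0.0]
force: [-0.2, 0.2, -5.1]
grip_width: 0.0147
finger_force: 117.3
[ 0.48877824 -0.15436181  0.27622205] [-0.16652271  0.24645832 -5.08576561] [0.44908902 0.02202566 0.02278574]
shift [-0.14  0.28  0.12] turn [ 0.    -0.     0.003] | t 10.5 pos [ 0.4888 -0.1544  0.2762] F [-0.2  0.2 -5.1] w 0.0147
```

View pics/ov4.png

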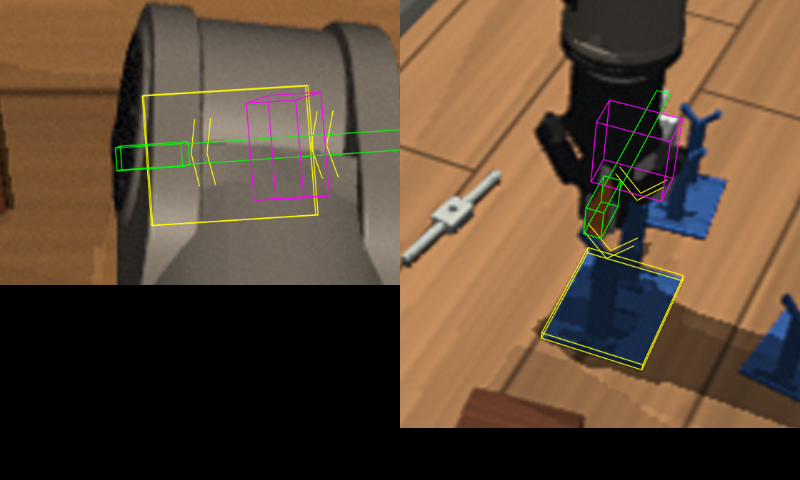

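The bar lines up over the notches, and the block is still at mid-rack on the bar. I'll correct by 1–3 mm and lower.

```bash
python3 -m jog '[[-1,-0.1,0.3,0.7,0,0,0],[-1,-0.1,0.3,2,0,0,0],[-1,-0.1,0.3,3.5,0,0,0],[-1,-0.1,0.3,5,0,0,0],[-1,-0.1,0.3,6.2,0,0,0],[-1,-0.1,0.3,7,0,0,0],[-1,-0.1,0.3,7.3,0,0,0],[-1,-0.1,0.3,7.3,0,0,0]]'; python3 go.py .4917 -.1556 .130 -86.4; python3 -m jog '[[-1,0,0,0.4,0,0,0],[-1,0,0,0.8,0,0,0],[-1,0,0,1.2,0,0,0],[-1,0,0,1.5,0,0,0],[-1,0,0,1.8,0,0,0],[-1,0,0,1.8,0,0,0]]'; python3 go.py .4917 -.1556 .130 -86.4
```

```text
t: 11.4
position: [0.4917, -0.156, 0.2029]
tool_rot: [0.684, 0.73, -0.0, -0.0]
force: [-0.3, 0.1, -3.7]
grip_width: 0.0147
finger_force: 117.3
shift [0.04 0.01 2.29] turn [-0.    -0.     0.002] | t 11.4 pos [ 0.4917 -0.156   0.2029] F [-0.3  0.1 -3.7] w 0.0147
t: 12.0
position: [0.4916, -0.1561, 0.1848]
tool_rot: [0.684, 0.73, -0.0, -0.0]
force: [-0.3, 0.5, -4.7]
grip_width: 0.0147
finger_force: 117.3
shift [0.04 0.02 0.48] turn [-0.    -0.     0.002] | t 12.0 pos [ 0.4916 -0.1561  0.1848] F [-0.3  0.5 -4.7] w 0.0147
```

```bash
python3 -m jog '[[-1,0,0,0.1,0,0,0],[-1,0,0,0.2,0,0,0],[-1,0,0,0.3,0,0,0],[-1,0,0,0.3,0,0,0]]'; python3 -m jog '[[-1,0,0,0.1,0,0,0],[-1,0,0,0.1,0,0,0],[-1,0,0,0.1,0,0,0]]'
```

```text
t: 12.4
position: [0.4919, -0.156, 0.1823]
tool_rot: [0.684, 0.73, 0.0, 0.0]
force: [0.8, -0.5, -4.1]
grip_width: 0.0146
finger_force: 117.4
t: 12.7
position: [0.4922, -0.1561, 0.1815]
tool_rot: [0.684, 0.73, 0.0, 0.0]
force: [3.4, 0.4, -0.2]
grip_width: 0.0149
finger_force: 118.0
```

```bash
python3 -m jog '[[-1,0,0.1,0,0,0,0],[-1,0,0.1,0,0,0,0],[-1,0,0.1,0,0,0,0]]'; python3 -m jog '[[-1,0,0.05,0.1,0,0,0],[-1,0,0.05,0.1,0,0,0],[-1,0,0.05,0.1,0,0,0]]'
```

```text
t: 13.0
position: [0.4928, -0.156, 0.1812]
tool_rot: [0.684, 0.73, 0.0, 0.0]
force: [2.4, -0.0, -1.3]
grip_width: 0.0144
finger_force: 117.9
t: 13.3
position: [0.4934, -0.156, 0.1804]
tool_rot: [0.684, 0.73, 0.0, 0.0]
force: [0.3, 0.9, 3.3]
grip_width: 0.0143
finger_force: 118.7
```

The bar is seated: about 8 N carried by the notches and no side load. Opening and backing up.

```bash
python3 -m jog '[[-0.5,0,0,0,0,0,0],[0,0,0,0,0,0,0],[0.5,0,0,0,0,0,0],[1,0,0,0,0,0,0],[1,0,0,0,0,0,0],[1,0,0,0,0,0,0]]'; python3 -m jog '[[1,0,0,-1,0,0,0],[1,0,0,-3,0,0,0],[1,0,0,-6,0,0,0],[1,0,0,-10,0,0,0],[1,0,0,-14,0,0,0],[1,8,0,-16,0,0,0],[1,13,0,-16,0,0,0],[1,18,0,-16,0,0,0]]'; python3 -m jog '[[1,5,0,0,0,0,0],[1,10,0,0,0,0,0],[1,15,0,0,0,0,0],[1,15,0,0,0,0,0],[1,15,0,0,0,0,0]]'
python3 - <<'E'
from ov import *; import h
ims={n:eyes.get_image(n) for n in("top","side")}
rk=fr(.4977,-.2504,np.radians(-86.4)); br=fr(.4927,-.1556,np.radians(-86.4),.130); bl=fr(.4987,-.2504,np.radians(-86.4),.084); out=[]
for n,(y0,y1,x0,x1) in (("top",(170,270,280,420)),("side",(110,230,270,380))):
    im=ims[n]; k=4; cv2.imwrite(f"pics/{n}5.png",im)
    big=cv2.resize(im,None,fx=k,fy=k,interpolation=cv2.INTER_CUBIC)
    o=h._C[n]; h._C[n]=dict(o,fx=o["fx"]*k,fy=o["fy"]*k,cx=o["cx"]*k+1.5,cy=o["cy"]*k+1.5)
    for f,q,c in((br,BAR,(0,255,0)),(bl,BLOCK,(255,0,255))): ov(big,n,f,q,c)
    o=big[y0*k:y1*k,x0*k:x1*k]; w=400; out.append(cv2.resize(o,(w,int(o.shape[0]*w/o.shape[1]))))
W=np.zeros((600,800,3),np.uint8)
for i,o in enumerate(out): W[:o.shape[0],i*400:i*400+400]=o
cv2.imwrite("pics/ov5.png",W[:480])
E
```

```text
t: 13.9
position: [0.4932, -0.156, 0.1802]
tool_rot: [0.684, 0.73, -0.0, -0.0]
force: [0.1, -0.3, 0.6]
grip_width: 0.0854
finger_force: 0.0
t: 14.7
position: [0.4833, -0.0065, 0.3408]
tool_rot: [0.684, 0.729, 0.001, 0.001]
force: [1.0, 1.5, -0.4]
grip_width: 0.0853
finger_force: 0.0
t: 15.2
position: [0.4735, 0.1428, 0.3396]
tool_rot: [0.683, 0.731, 0.0, 0.0]
force: [-0.5, -0.7, -0.5]
grip_width: 0.0851
finger_force: 0.0
```

View pics/ov5.png

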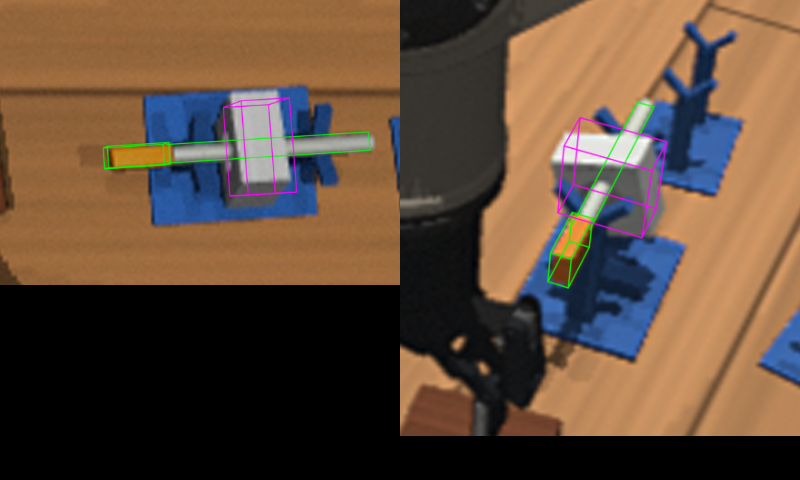

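The bar lies in both notches, with the handle at ov5 (140,157). The block hangs between the uprights but is tilted about the rod, so it is probably swinging. I'll wait and compare frames.

```bash
W='[[1,0,0,0,0,0,0],[1,0,0,0,0,0,0],[1,0,0,0,0,0,0],[1,0,0,0,0,0,0],[1,0,0,0,0,0,0],[1,0,0,0,0,0,0],[1,0,0,0,0,0,0],[1,0,0,0,0,0,0]]'
for i in 1 2 3; do python3 -m jog '[[1,0,0,0,0,0,0],[1,0,0,0,0,0,0],[1,0,0,0,0,0,0],[1,0,0,0,0,0,0],[1,0,0,0,0,0,0],[1,0,0,0,0,0,0],[1,0,0,0,0,0,0],[1,0,0,0,0,0,0]]' >/dev/null; done
python3 - <<'E'
from m import *
prev=cv2.imread("pics/side5.png"); pt=cv2.imread("pics/top5.png")
for i in range(8):
    s=eyes.get_image("side"); t=eyes.get_image("top")
    f=lambda a,b:cv2.absdiff(a,b)
    print(f(s,prev)[110:230,305:380].mean().round(2),f(t,pt)[190:260,325:420].mean().round(2)); prev,pt=s,t
print(telemetry.state()["t"])
c=lambda im,y0,y1,x0,x1:cv2.resize(im[y0:y1,x0:x1],(400,int(400*(y1-y0)/(x1-x0))),interpolation=cv2.INTER_CUBIC)
W=np.zeros((480,800,3),np.uint8); a=c(t,170,270,280,420); b=c(s,110,230,270,380); W[:a.shape[0],:400]=a; W[:b.shape[0],400:]=b; cv2.imwrite("pics/f6.png",W)
E
```

```text
0.65 2.14
0.58 2.12
0.58 2.09
0.6 2.1
0.59 2.14
0.58 2.13
0.59 2.14
0.59 2.12
18.5
```

View pics/f6.png

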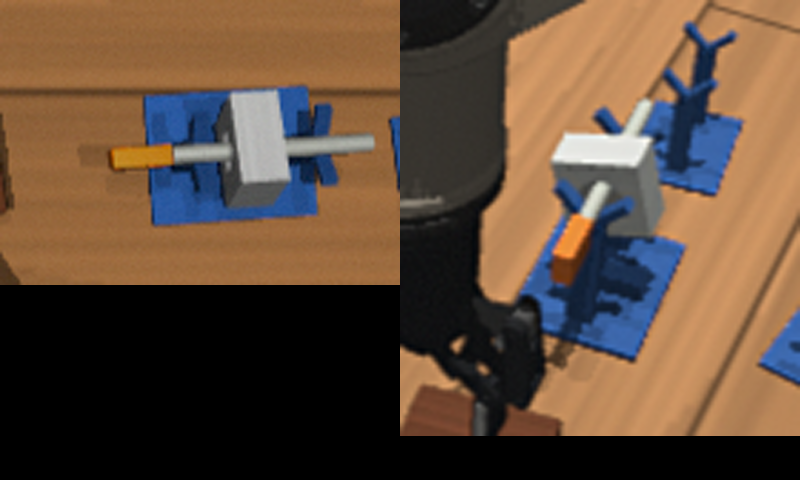

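All still: frame differences are constant camera noise. The block hangs mid-rack (top (258,147)), clear of both uprights, and the bar is level in both notches. Handing in.

```bash
python3 -c "
from rig import robot; print(robot.finish_job())"
```

```text
the job is handed in; nothing more can be done
None
```

I handed the job in at about 18.5 s: the bar rests in both V notches of the largest blue rack, released, with the block hanging still between the uprights. The gripper stayed clear of the block in every view I checked; I had no verdict back.

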